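# Load the gas-cell cartridge under the leaf spring

### The job

Load the blue cartridge into the gas monitor: press it down hard against the sprung tray (the black pad is the place for your fingertips) and, keeping it pressed, slide it along the track so that its nose passes under the red bar and the leaf spring, until it is fully home against the steel head. Then let go, so that the spring keeps it clamped there. Do not lift the cartridge, and leave the other things on the bench where they are.

Things in the scene. Friction and masses are not known exactly. Their poses are not given: they have to be found in the camera images.
- dock: Gas monitor dock fixed to the bench: cream base plate 346 x 170 mm, 18 mm thick. Origin on the table under the track's centre line, 156 mm from the base's rear end; z up, +x the way the cartridge slides. Track x -148 to 118 mm: two aluminium rails 67 mm apart inside, tops 42 mm above the table. A ledge of the base reaches to y = -115 mm and carries the vial.
- cartridge: Blue cartridge 130 (x) x 64 (y) x 16 mm, about 0.22 kg, flat on the white tray between the rails, axes parallel to the dock's, nose (+x) towards the red bar. Origin: centre of its underside, 34 mm above the table at the start (top face 50 mm), so unpressed its nose butts against the bar. Fully home: origin at dock x = 55 mm. Orange rib across its top: x -20 to -12 mm, 56 mm wide, 12 mm high.
- cartridge_pad (a point): Centre of the black pad on the cartridge's top face, behind the orange rib: 43 mm behind the cartridge's origin, 23 mm behind the rib's rear face. The flat top runs from the rib 45 mm back to the tail. Fingertips press down here and push forward on the rib.
- bar_mid (a point): Middle of the lower rear edge of the red cross bar, which the nose must pass under: dock x = 53 mm, 44 mm above the table. The bar is 12 mm thick (x 53 to 65 mm), 120 mm wide, its top 58 mm above the table, on dark posts at y = +-44 to 60 mm, 68 mm tall. With the cartridge home the rib stops 10 mm short of the bar.
- stop_face (a point): Point on the face of the steel head box (the end stop) that the nose meets when fully home: dock x = 120 mm, 40 mm above the table. The head is 66 mm deep (x 120 to 186 mm), 150 mm wide, 100 mm tall.
- tray (a joint): How far the slippery white tray (264 x 64 mm, stays level) is pressed down with the cartridge, m: 0 up, 0.010 on its lower stop. Its springs push up with about 7 N at 0 and 16 N at 0.010 (less the cartridge's weight); from about 0.006 the cartridge clears the bar. Cartridge home and released: it rests near 0.006, the cartridge held up against the bar.
- leaf (a joint): Angle of the steel leaf spring (40 mm wide, 42 mm long) that slopes down from just behind the bar towards the head, rad: 0 free, tip 37 mm above the table; grows as a cartridge sliding under it raises the tip (0.1 or more with the cartridge home). It presses on the cartridge with some 4 to 6 N.
- spare: Bystander: a spare cartridge of the same size, white with grey rib, flat on the table. Origin at the centre of its underside.
- vial: Bystander: small amber vial, 22 mm across, 45 mm tall, standing loose on the dock's ledge. Origin under its centre.
- beaker: Bystander: glass beaker, 70 mm across, 90 mm tall. Origin under its centre.
- reagent: Bystander: amber bottle, 70 mm across, 140 mm tall, blue cap. Origin under its centre.
- driver: Bystander: screwdriver, 180 mm long, lying on the table.
- jar: Bystander: white jar, 56 mm across, 70 mm tall, red cap. Origin under its centre.
Things that resemble listed ones, but are neither listed nor needed, are in the scene too. What is meant by the cartridge is not green or yellow, and is the smaller of those in its own colour.

How it is judged:
On the way, in this order (a step that is already met when the one before it is completed fails the run):
1. the cartridge is pressed down (tray more than 5 mm down) with its nose still at the bar or before it (value of joint tray above 0.005 m and x of cartridge in the frame of dock below 0 m), for 0.1 s.
2. it has slid home under the bar and leaf spring, to within 5 mm of the head (x of cartridge in the frame of dock above 0.05 m and value of joint leaf above 0.06 rad), for 0.2 s.
At the end, for the whole second after the job is handed in: The cartridge rests level within 5 mm of fully home against the head, under the bar and with the leaf spring raised by it (over 0.06 rad), the tray risen again but held down 3 to 9 mm, nothing moving (all of step 2 and x of cartridge in the frame of dock below 0.06 m and y of cartridge in the frame of dock between -0.005 and 0.005 m and z of cartridge in the frame of dock between 0.022 and 0.033 m and angle between the x axis of cartridge and the x axis of dock, either way round below 0.05 rad and angle between cartridge's own z axis and vertical below 0.05 rad and value of joint tray between 0.003 and 0.009 m and linear speed of cartridge below 0.01 m/s); the robot touches nothing.
It fails at once if the cartridge is lifted (more than 8 mm above its height at the start) (z of cartridge in the frame of dock above 0.042 m).
It fails at once if the cartridge is tipped by more than 0.2 rad (angle between cartridge's own z axis and vertical above 0.2 rad).
It fails at once if a bystander is moved by more than 15 mm (distance of any of spare, vial, beaker, reagent, driver, jar from where it was at the start of the episode above 0.015 m).
It also fails if it takes over 37 s, if anything falls off the work surface, if the arm or the gripper's body presses on something with over 40 N, if the wrist force passes 120 N, or if a joint passes its speed limit or range.

### The arm

A 6-joint arm with a two-finger parallel gripper is mounted at the origin on the work surface. World frame = base frame: x ahead of the robot, y to its left, z up, the work surface at z = 0. Lengths are in m, angles in rad, forces in N, time in s.
With the tool pointing down it reaches from about 0.4 to 0.825 m from the base axis. Payload 7 kg.
Tool frame: the origin (TCP) lies midway between the tips of the shut fingers; the grasp point (between the pads) lies hold_point_z behind it (hold_point_z is the distance from the TCP to the grasp point, in m); z points along the fingers, y is the direction in which the jaws open and shut (so a half turn about z gives the same grasp; the last joint's range is limited). The gripper opens to 88 mm and grips with 3 to 60 N. Pads are 19 mm wide; open, the fingers measure 130 mm over their backs; the gripper's body (78 mm by 193 mm) begins 47 mm behind the grasp point.
Start: joints at [-1.02, 0.359, 0.012, 0, -1.224, -0.288], TCP at [0.175, -0.652, 0.227] pointing down, gripper open.
Joint ranges: [-3.07, 3.07], [-1.43, 2.12], [-1.02, 1.25], [-3.03, 1.67], [-3.05, -0], [-3.03, 3.03]. Speed limits (rad/s): [2.39, 2.39, 3.01, 3.14, 3.14, 3.14].

### API

Orientations are given as [roll, pitch, yaw] about the fixed x, y, z axes, in that order (R = Rz(yaw) Ry(pitch) Rx(roll)).
In Python, from station import * gives the robot as it stands. The module is installed in compiled form; this text tells all that it offers.
- The arm moves only by the tool arm_command, never from a script. Its arguments are lists of equal length, an entry for each row: "fingers": the closure, from -1 (fully open) to 1 (shut); "dp": the shift along the world's x, y, z in m, a list of three; "roll": the turn about the world's z in rad. In form: {"fingers": [fingers, ...], "dp": [[x, y, z], ...], "roll": [roll, ...]}. A call has 1 to 8 rows; each row shifts and turns the pose as measured when the row begins; what a row does not reach is not made up. A row lasts 1/10 s, in which the tool goes at most 50 mm and 8.59 degrees, less where a joint would pass 70% of its speed; a pose out of reach is approached as far as the arm can. A call is refused whole if a number of a shift passes 0.05 or a number of a turn 0.15, either way. A call with a gripper value outside its range is refused whole. The fingers move at their own pace and stop on an object; "newtons" is the grip in N (left out, the last holds). Time passes only in rows, so rows that do not move let the fingers close. It gives the time, the measured TCP pose, the force and the opening at its end, in the units of the state.
- get_state(): the state, without advancing time (a new reading comes with each control period).
- grab_frame(name): name is "side" or "top"; returns the picture (420x560x3 uint8, blue, green, red); there is no depth.
- calibration(name): a dict with "fx", "fy", "cx", "cy" (pixels), "R" (3x3) and "t" (3): a world point X has camera coordinates R X + t. Camera axes: x right, y down, z forward; pixel columns grow to the right and rows downward; lengths in m; the calibration is good to about 2 mm. A picture is of the moment at which its call begins. calibration takes no time and is no camera call.
- job_done(): hands the job in, once; it reports no verdict.
The state is a dict: "t": time; "q": joint angles; "qd": joint speeds; "joint_efforts": joint torques, N m; "eef_pos": TCP position; "ee_rot": TCP orientation; "force": force on the tool from outside, world axes, zero at the start; "moment": the same for the moment, N m; "width": finger opening in m.
Only numpy, scipy, OpenCV 4.12 (cv2) and the standard library are available. Lean on these libraries where they do the work, as an engineer would, in place of code of your own. Each camera call takes 0.05 s, during which the arm holds its last target.

## Working session

There is one attempt and no reset: what is moved stays moved. The work goes in short steps, Python scripts to look and compute and a tool call to move; the robot and the scene stay as the last step left them, time stands still between calls to the robot, and variables do not carry over. Pictures are saved under pics/ and viewed, and the job is handed in when it is done.

Besides the shell and the picture viewer there is one more tool, called after "Call:" as name(argument=value, ...), one argument or row to a line, values as JSON. arm_command: Moves the arm, as the interface text tells. Its arguments: {"type":"object","properties":{"fingers":{"type":"array"},"dp":{"type":"array"},"roll":{"type":"array"},"newtons":{"type":"number"}},"required":["fingers","dp","roll"]}

```bash
mkdir -p pics
python3 - <<'E'
from station import *
import cv2
for n in("side","top"):
    cv2.imwrite(f"pics/{n}0.png",grab_frame(n)); print(n,calibration(n))
print(get_state())
E
```

```text
side {'fx': 485.77077533999017, 'fy': 485.77077533999017, 'cx': 280.7360155190602, 'cy': 207.27405016618349, 'R': array([[-0.78679537, -0.61689695,  0.01977881],
       [-0.43723245,  0.53445913, -0.72331267],
       [ 0.43563842, -0.577747  , -0.69023733]]), 't': array([0.38989843, 0.28737383, 1.43656456])}
top {'fx': 466.06536918821865, 'fy': 466.06536918821865, 'cx': 278.9528010015996, 'cy': 206.83593420939016, 'R': array([[-2.76775079e-02, -9.99615747e-01, -1.52101264e-03],
       [-9.95822092e-01,  2.77048634e-02, -8.70103493e-02],
       [ 8.70190548e-02, -8.93571647e-04, -9.96206247e-01]]), 't': array([-0.00433466,  0.52288448,  1.49972658])}
{'t': 0.1, 'q': array([-1.01989281e+00,  3.59318444e-01,  1.11580519e-02, -3.39039496e-04,
       -1.22409562e+00, -2.88092771e-01]), 'qd': array([-4.87744527e-05, -1.91137257e-03,  4.36609567e-03,  2.22029350e-03,
        8.33147501e-04,  1.05760084e-04]), 'joint_efforts': array([ 5.67482020e-04, -5.84165812e+01,  2.93747592e+01,  7.01534808e+00,
        1.01693082e-02, -7.68873792e-05]), 'eef_pos': array([ 0.17522793, -0.65140508,  0.22571212]), 'ee_rot': array([ 3.14010256e+00, -1.09172341e-04, -2.87889726e+00]), 'force': array([-0.65887803, -0.04386327, -0.28140786]), 'moment': array([ 0.046257  ,  0.00988726, -0.00324823]), 'width': 0.08788916846169581}
```

View pics/side0.png

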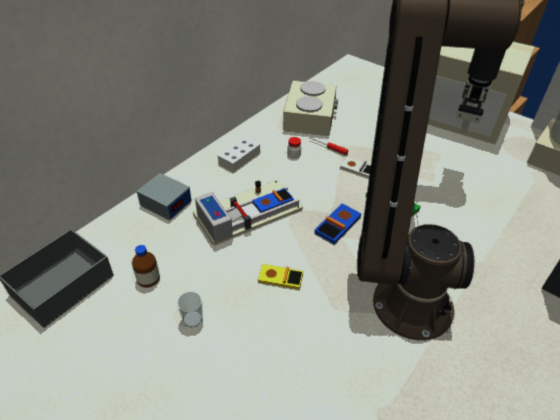

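View pics/top0.png

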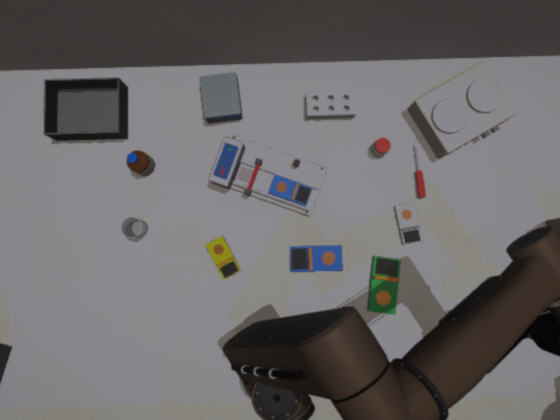

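Run:
```python
import cv2
a=cv2.imread("pics/top0.png")[125:225,195:345]; b=cv2.imread("pics/side0.png")[165:250,180:320]
cv2.imwrite("pics/tz.png",cv2.resize(a,None,fx=5.3,fy=5.3,interpolation=cv2.INTER_CUBIC))
cv2.imwrite("pics/sz.png",cv2.resize(b,None,fx=5.6,fy=5.6,interpolation=cv2.INTER_CUBIC))
```

```text
(no output)
```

View pics/tz.png

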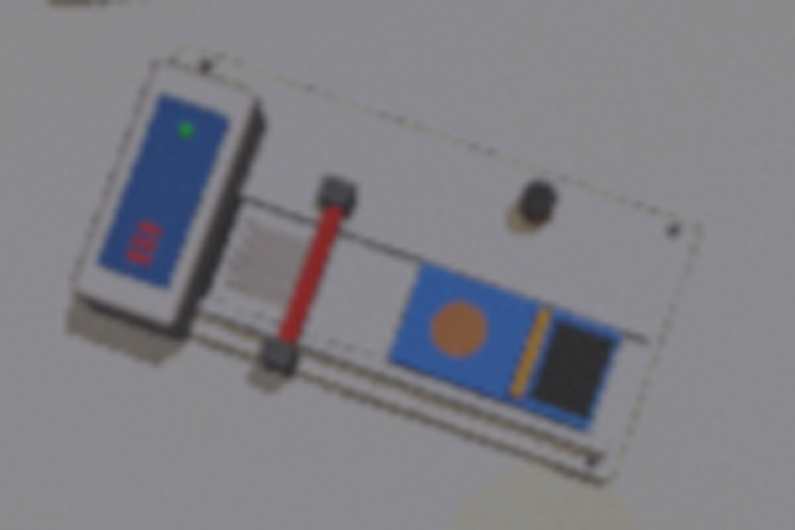

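View pics/sz.png

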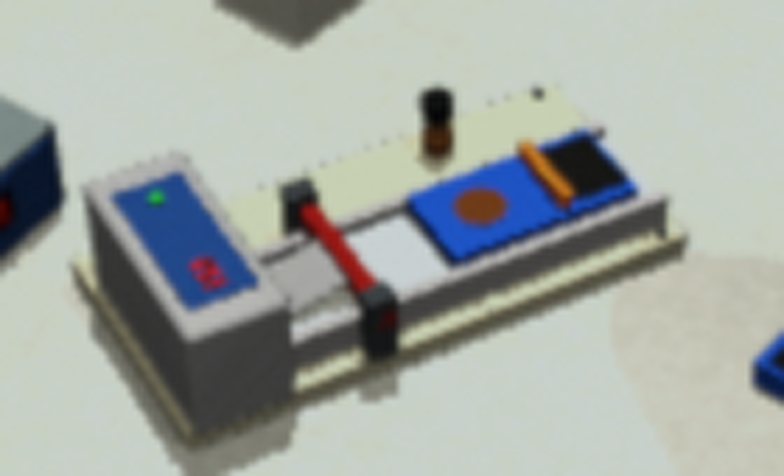

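```bash
cat > h.py <<'E'
from station import *
import numpy as np, cv2
def ray(n,u,v,z):
    c=calibration(n);R=c["R"];t=c["t"]
    C=-R.T@t; d=R.T@np.array([(u-c["cx"])/c["fx"],(v-c["cy"])/c["fy"],1])
    return (C+d*(z-C[2])/d[2])
def proj(n,X):
    c=calibration(n);p=c["R"]@np.array(X)+c["t"]
    return c["fx"]*p[0]/p[2]+c["cx"],c["fy"]*p[1]/p[2]+c["cy"]
E
python3 - <<'E'
from h import *
T=lambda u,v:(195+(u+.5)/5.3-.5,125+(v+.5)/5.3-.5)
S=lambda u,v:(180+(u+.5)/5.6-.5,165+(v+.5)/5.6-.5)
np.set_printoptions(precision=4,suppress=True)
ct=np.array([ray("top",*T(*p),.05)[:2] for p in[(421,262),(389,360),(586,431),(621,336)]])
cs=np.array([ray("side",*S(*p),.05)[:2] for p in[(407,198),(456,262),(636,192),(582,133)]])
for c in(ct,cs):
    ax=(c[0]+c[1]-c[2]-c[3])/2; print(c.mean(0),np.linalg.norm(ax),np.degrees(np.arctan2(ax[1],ax[0])),np.linalg.norm(c[0]-c[1]))
for n,F,pts in(("top",T,[(334,208),(287,342)]),("side",S,[(311,207),(366,284)])):
    q=np.array([ray(n,*F(*p),.058)[:2] for p in pts]);print("bar",q,q.mean(0),np.degrees(np.arctan2(*(q[1]-q[0])[::-1])))
# masks
for n,box in(("top",(195,125,345,225)),("side",(180,165,320,250))):
    im=cv2.imread(f"pics/{n}0.png");h=cv2.cvtColor(im,cv2.COLOR_BGR2HSV)
    x0,y0,x1,y1=box;m=np.zeros(im.shape[:2],np.uint8);m[y0:y1,x0:x1]=1
    def comp(mask):
        k,l,s,c=cv2.connectedComponentsWithStats((mask&(m>0)).astype(np.uint8));
        return [(s[i,4],c[i]) for i in range(1,k) if s[i,4]>15]
    print(n,"orange",comp((h[...,0]>=8)&(h[...,0]<=22)&(h[...,1]>130)&(h[...,2]>60)))
    print(n,"red",comp(((h[...,0]<6)|(h[...,0]>172))&(h[...,1]>130)))
    print(n,"black",comp(h[...,2]<50))
E
```

```text
[ 0.5733 -0.0549] 0.12834294264397908 68.19618726609585 0.06311799779621807
[ 0.5729 -0.0518] 0.12620343007254342 68.43630571657219 0.06444901041112695
bar [[0.6602 0.046 ]
 [0.5791 0.0763]] [0.6196 0.0611] 159.49876108361633
bar [[0.6602 0.0443]
 [0.5902 0.0735]] [0.6252 0.0589] 157.35390062646354
top orange [(np.int32(40), array([281.075, 186.8  ]))]
top red [(np.int32(84), array([253.2976, 176.131 ]))]
top black [(np.int32(104), array([302.3654, 194.3942]))]
side orange [(np.int32(39), array([277.7179, 195.6154])), (np.int32(26), array([265.2692, 201.4231]))]
side red [(np.int32(63), array([239.0635, 208.1905]))]
side black [(np.int32(24), array([257.5833, 184.25  ])), (np.int32(111), array([184.4955, 199.6306])), (np.int32(69), array([283.8696, 194.3188])), (np.int32(18), array([232.3333, 202.5   ])), (np.int32(63), array([247.2698, 223.254 ]))]
```

Call:
arm_command(
  fingers=[1, 1, 1, 1, 1, 1, 1, 1],
  dp=[
    [0.028, 0.041, 0],
    [0.028, 0.041, 0],
    [0.028, 0.041, 0],
    [0.028, 0.041, 0],
    [0.028, 0.041, 0],
    [0.028, 0.041, 0],
    [0.028, 0.041, 0],
    [0.028, 0.041, 0],
  ],
  roll=[0.117, 0.117, 0.117, 0.117, 0.117, 0.117, 0.117, 0.117],
  newtons=20,
)

```text
t: 0.9
eef_pos: [0.3958, -0.3197, 0.2203]
ee_rot: [3.133, -0.001, -1.918]
force: [1.8, -1.5, -0.5]
width: 0.0293
```

Run:
```python
import station
print([n for n in dir(station) if not n.startswith('_')], getattr(station,'hold_point_z',None))
from h import *
print("pad top",ray("top",302.37,194.39,.05),"side",ray("side",283.87,194.32,.05))
```

```text
['Unreachable', 'calibration', 'get_state', 'grab_frame', 'hold_point_z', 'job_done'] 0.0188
pad top [ 0.55824741 -0.09519349  0.05      ] side [ 0.55924696 -0.09743273  0.05      ]
```

Call:
arm_command(
  fingers=[1, 1, 1, 1, 1, 1, 1],
  dp=[
    [0.028, 0.04, 0],
    [0.028, 0.04, 0],
    [0.028, 0.04, 0],
    [0.028, 0.04, 0],
    [0.028, 0.038, -0.01],
    [0.02, 0.025, -0.03],
    [0, 0, -0.03],
  ],
  roll=[-0.03, 0, 0, 0, 0, 0, 0],
)

```text
t: 1.6
eef_pos: [0.5633, -0.0834, 0.1527]
ee_rot: [-3.141, 0.003, -1.937]
force: [0.1, -0.1, -1.9]
width: 0.0001
```

Call:
arm_command(
  fingers=[1, 1, 1, 1],
  dp=[
    [-0.004, -0.008, -0.04],
    [0, 0, -0.03],
    [0, 0, -0.005],
    [0, 0, 0],
  ],
  roll=[-0.01, 0, 0, 0],
)

```text
t: 2.0
eef_pos: [0.5569, -0.0896, 0.0708]
ee_rot: [3.135, -0.0, -1.944]
force: [0.1, 0.3, 0.8]
width: 0.0008
```

Run:
```python
from h import *
p=get_state()["eef_pos"];print(p)
for n,(x0,y0,x1,y1) in(("side",(190,130,330,250)),("top",(195,100,345,225))):
    im=grab_frame(n); print(proj(n,p))
    cv2.imwrite(f"pics/{n}1.png",cv2.resize(im[y0:y1,x0:x1],None,fx=4.7,fy=4.7,interpolation=cv2.INTER_CUBIC))
```

```text
[ 0.55687392 -0.08956676  0.07080773]
(np.float64(283.16382860732966), np.float64(191.33362621519368))
(np.float64(300.92851261622144), np.float64(194.1238967681369))
```

View pics/side1.png

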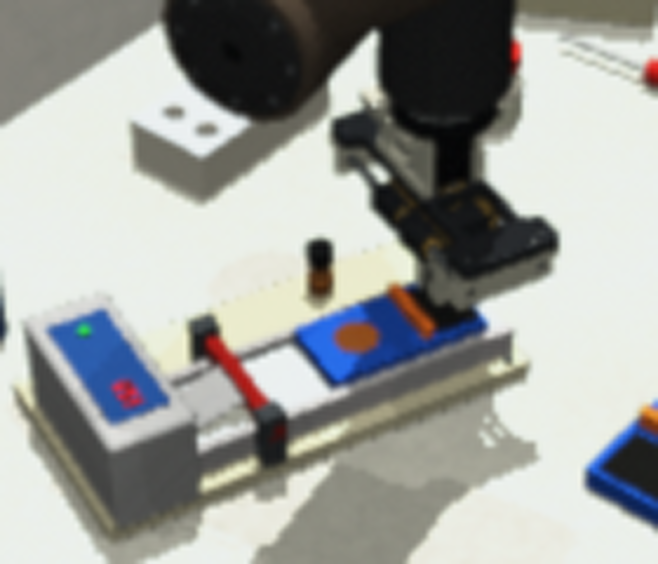

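View pics/top1.png

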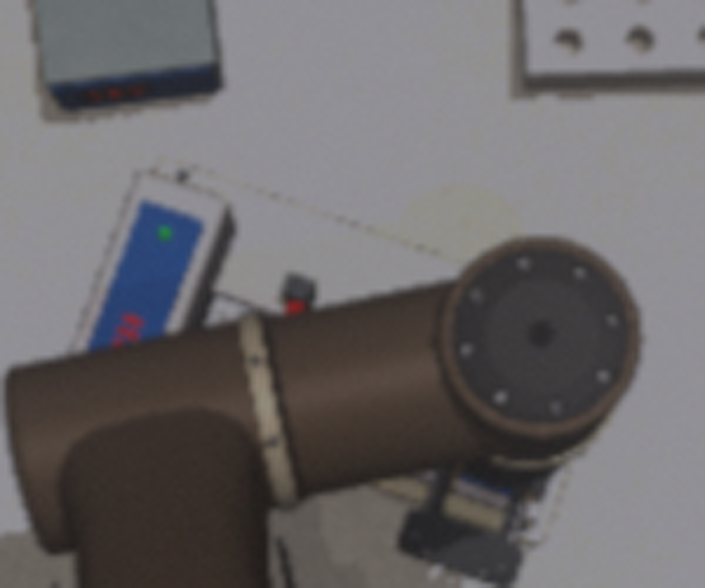

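Call:
arm_command(
  fingers=[1, 1, 1, 1, 1],
  dp=[
    [0, 0, -0.008],
    [0, 0, -0.008],
    [0, 0, -0.004],
    [0, 0, -0.004],
    [0, 0, -0.004],
  ],
  roll=[0, 0, 0, 0, 0],
)

```text
t: 2.6
eef_pos: [0.5611, -0.0894, 0.0476]
ee_rot: [-3.138, 0.005, -1.944]
force: [-3.2, 1.6, 6.1]
width: 0.0005
```

Call:
arm_command(
  fingers=[1, 1, 1, 1],
  dp=[
    [0, 0, -0.004],
    [0, 0, -0.004],
    [0, 0, -0.005],
    [0, 0, -0.006],
  ],
  roll=[0, 0, 0, 0],
)

```text
t: 3.0
eef_pos: [0.5624, -0.09, 0.0392]
ee_rot: [-3.133, 0.003, -1.939]
force: [-30.9, 12.9, 84.5]
width: 0.0002
```

Call:
arm_command(
  fingers=[1],
  dp=[
    [-0.002, 0.001, 0],
  ],
  roll=[0],
)

```text
t: 3.1
eef_pos: [0.5621, -0.0893, 0.0428]
ee_rot: [-3.129, 0.004, -1.937]
force: [1.0, -4.9, 9.7]
width: 0.0004
```

Call:
arm_command(
  fingers=[1, 1],
  dp=[
    [0, 0, -0.003],
    [-0.001, 0, -0.003],
  ],
  roll=[-0.005, -0.005],
)

```text
t: 3.3
eef_pos: [0.5627, -0.0892, 0.0411]
ee_rot: [-3.124, 0.006, -1.945]
force: [-2.8, -0.1, 13.3]
width: 0.0005
```

Now start sliding with down bias.

Call:
arm_command(
  fingers=[1, 1, 1],
  dp=[
    [0.001, 0.005, -0.003],
    [0.001, 0.006, -0.003],
    [0.001, 0.007, -0.003],
  ],
  roll=[0, 0, 0],
)

```text
t: 3.6
eef_pos: [0.568, -0.0755, 0.0401]
ee_rot: [-3.116, 0.002, -1.942]
force: [-6.3, -7.6, 27.3]
width: 0.0003
```

Call:
arm_command(
  fingers=[1, 1, 1, 1],
  dp=[
    [0.002, 0.007, -0.002],
    [0.002, 0.007, -0.002],
    [0.002, 0.007, -0.002],
    [0.002, 0.007, -0.002],
  ],
  roll=[0, 0, 0, 0],
)

```text
t: 4.0
eef_pos: [0.5774, -0.0518, 0.0402]
ee_rot: [-3.11, -0.003, -1.939]
force: [-6.2, -5.5, 19.9]
width: 0.0003
```

Run:
```python
from h import *
p=get_state()["eef_pos"];print(p)
for n,(x0,y0,x1,y1) in(("side",(190,140,310,240)),):
    im=grab_frame(n); print(proj(n,p))
    cv2.imwrite(f"pics/{n}2.png",cv2.resize(im[y0:y1,x0:x1],None,fx=6,fy=6,interpolation=cv2.INTER_CUBIC))
```

```text
[ 0.57738496 -0.05181326  0.04024155]
(np.float64(271.6468539077023), np.float64(200.98673691370496))
```

View pics/side2.png

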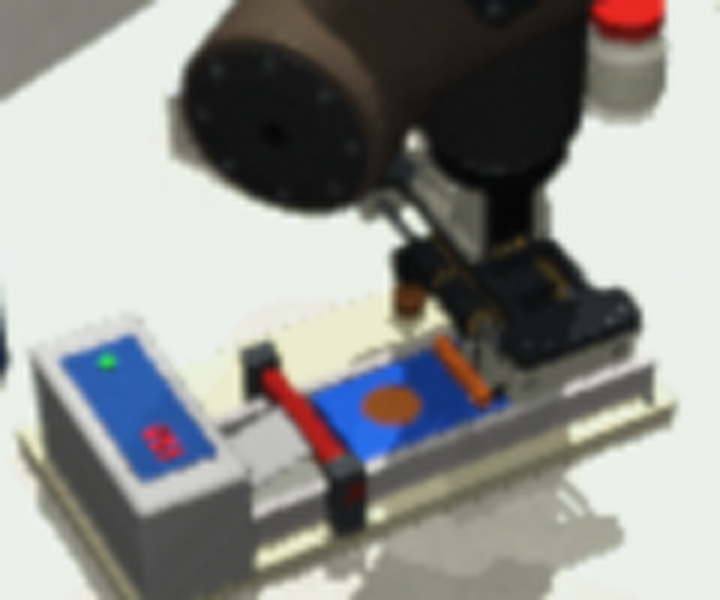

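Call:
arm_command(
  fingers=[1, 1, 1, 1],
  dp=[
    [0.002, 0.007, -0.003],
    [0.002, 0.007, -0.003],
    [0.002, 0.007, -0.003],
    [0.002, 0.007, -0.003],
  ],
  roll=[-0.005, 0, 0, 0],
)

```text
t: 4.45
eef_pos: [0.5858, -0.0302, 0.0402]
ee_rot: [-3.104, -0.012, -1.94]
force: [-8.5, -8.3, 29.1]
width: 0.0006
```

Call:
arm_command(
  fingers=[1, 1, 1, 1],
  dp=[
    [0.002, 0.007, -0.003],
    [0.002, 0.007, -0.003],
    [0.002, 0.007, -0.003],
    [0.002, 0.007, -0.003],
  ],
  roll=[-0.005, 0, 0, 0],
)

```text
t: 4.85
eef_pos: [0.5941, -0.009, 0.0402]
ee_rot: [-3.098, -0.021, -1.942]
force: [-9.9, -7.1, 28.3]
width: 0.0006
```

Run:
```python
from h import *
for n,(x0,y0,x1,y1) in(("side",(190,140,310,240)),):
    im=grab_frame(n)
    cv2.imwrite(f"pics/{n}3.png",cv2.resize(im[y0:y1,x0:x1],None,fx=6,fy=6,interpolation=cv2.INTER_CUBIC))
```

```text
(no output)
```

View pics/side3.png

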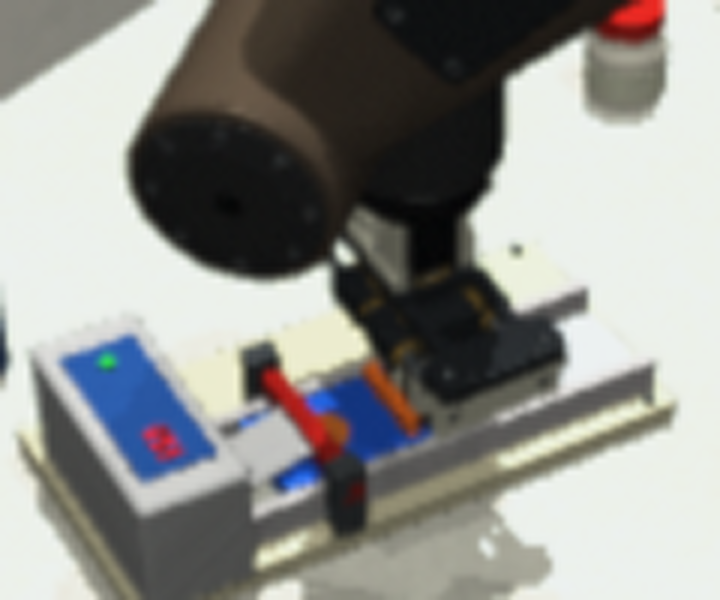

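Call:
arm_command(
  fingers=[1, 1, 1, 1, 1],
  dp=[
    [0.002, 0.007, -0.003],
    [0.002, 0.007, -0.003],
    [0.002, 0.007, -0.003],
    [0.002, 0.007, -0.003],
    [0.002, 0.006, -0.003],
  ],
  roll=[0, 0, 0, 0, 0],
)

```text
t: 5.4
eef_pos: [0.6038, 0.0155, 0.0402]
ee_rot: [-3.092, -0.034, -1.939]
force: [-11.6, -10.0, 30.9]
width: 0.0005
```

Call:
arm_command(
  fingers=[1, 1, 1],
  dp=[
    [0.001, 0.006, -0.003],
    [0.001, 0.005, -0.003],
    [0.001, 0.004, -0.003],
  ],
  roll=[0, 0, 0],
)

```text
t: 5.7
eef_pos: [0.6071, 0.0242, 0.0402]
ee_rot: [-3.088, -0.043, -1.937]
force: [-8.6, -19.1, 31.4]
width: 0.0005
```

Run:
```python
from h import *
for n,(x0,y0,x1,y1) in(("side",(190,140,310,240)),):
    im=grab_frame(n)
    cv2.imwrite(f"pics/{n}4.png",cv2.resize(im[y0:y1,x0:x1],None,fx=6,fy=6,interpolation=cv2.INTER_CUBIC))
```

```text
(no output)
```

View pics/side4.png

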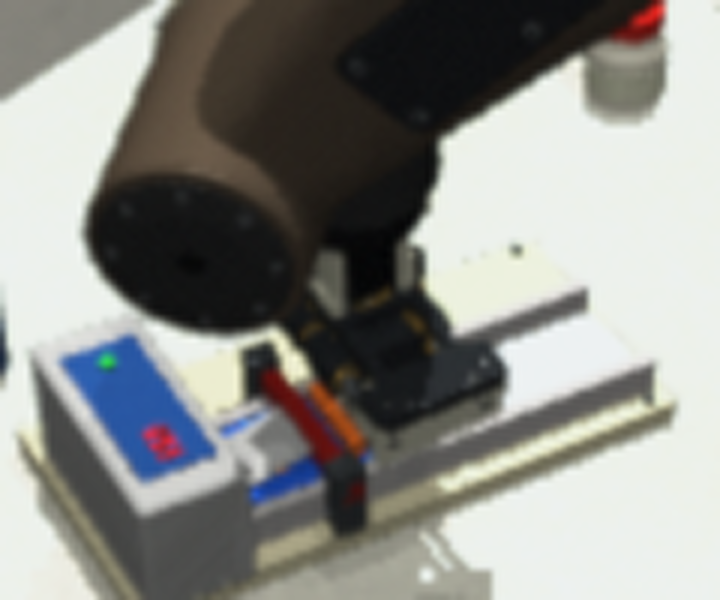

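Call:
arm_command(
  fingers=[1, 1],
  dp=[
    [0.001, 0.005, -0.003],
    [0.001, 0.005, -0.003],
  ],
  roll=[0, 0],
)

```text
t: 5.95
eef_pos: [0.6076, 0.0258, 0.0403]
ee_rot: [-3.087, -0.055, -1.936]
force: [-6.2, -20.4, 28.9]
width: 0.0003
```

Call:
arm_command(
  fingers=[1, 1],
  dp=[
    [0.002, 0.007, -0.003],
    [0.003, 0.009, -0.003],
  ],
  roll=[0, 0],
)

```text
t: 6.15
eef_pos: [0.6076, 0.0267, 0.0404]
ee_rot: [-3.091, -0.079, -1.937]
force: [-6.5, -49.5, 35.8]
width: 0.0003
```

Call:
arm_command(
  fingers=[1, 1, 1],
  dp=[
    [0, 0, -0.001],
    [0, 0, 0.002],
    [0, 0, 0.003],
  ],
  roll=[0, 0, 0],
)

```text
t: 6.45
eef_pos: [0.6083, 0.0234, 0.0475]
ee_rot: [-3.088, -0.079, -1.94]
force: [-0.6, -0.4, -0.5]
width: 0.0006
```

Call:
arm_command(
  fingers=[1, 1, 1, 1, 1, 1],
  dp=[
    [-0.001, -0.003, 0.005],
    [0, -0.002, 0.02],
    [0, 0, 0.04],
    [0, -0.03, 0.045],
    [0, -0.045, 0.045],
    [0, -0.045, 0.02],
  ],
  roll=[0, 0, 0, 0, 0, 0],
)

```text
t: 7.05
eef_pos: [0.6044, -0.0907, 0.2125]
ee_rot: [-3.095, -0.085, -1.931]
force: [1.5, -0.2, 0.0]
width: 0.0001
```

Call:
arm_command(
  fingers=[1, 1, 1, 1, 1, 1],
  dp=[
    [0, -0.045, 0],
    [0, -0.045, 0],
    [0, -0.045, 0],
    [0, -0.045, 0],
    [0, -0.03, 0],
    [0, 0, 0],
  ],
  roll=[0, 0, 0, 0, 0, 0],
)

```text
t: 7.65
eef_pos: [0.6041, -0.3125, 0.2177]
ee_rot: [-3.088, -0.082, -1.932]
force: [0.7, 0.2, -0.6]
width: 0.0006
```

Run:
```python
from h import *
for n,(x0,y0,x1,y1) in(("side",(180,160,300,260)),("top",(195,125,335,225))):
    im=grab_frame(n); cv2.imwrite(f"pics/{n}5f.png",im)
    cv2.imwrite(f"pics/{n}5.png",cv2.resize(im[y0:y1,x0:x1],None,fx=5.5,fy=5.5,interpolation=cv2.INTER_CUBIC))
```

```text
(no output)
```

View pics/side5.png

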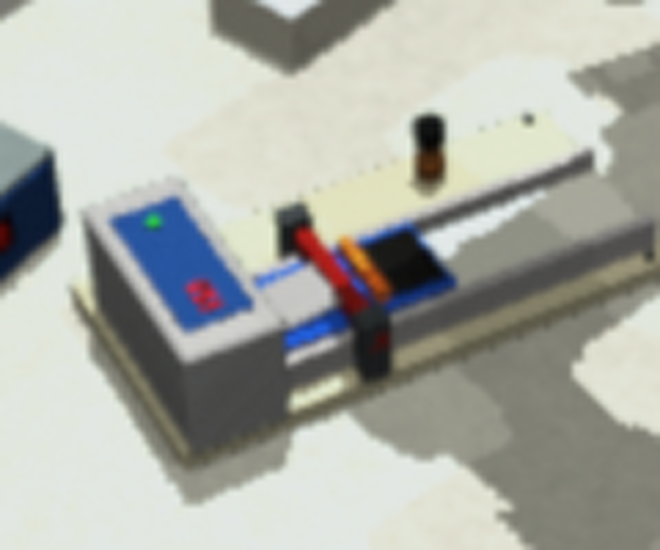

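View pics/top5.png

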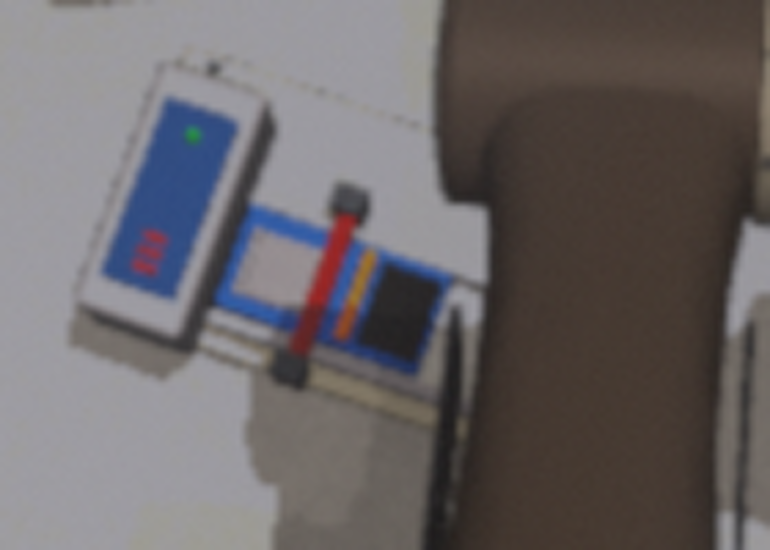

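Run:
```python
from h import *
T=lambda u,v:(195+(u+.5)/5.5-.5,125+(v+.5)/5.5-.5)
S=lambda u,v:(180+(u+.5)/5.5-.5,160+(v+.5)/5.5-.5)
d=np.array([.368,.930])
for n,F,bar,pad,tail in(("top",T,[(345,217),(302,350)],(402,312),[(453,280),(417,374)]),("side",S,[(303,237),(354,306)],(406,260),[(414,228),(456,280)])):
    b=np.mean([ray(n,*F(*p),.058)[:2] for p in bar],0)
    t=np.mean([ray(n,*F(*p),.044)[:2] for p in tail],0)
    p=ray(n,*F(*pad),.044)[:2]
    l=np.array([-d[1],d[0]])
    print(n,"cart x from tail",59+1e3*(t-b)@d+65,"from pad",59+1e3*(p-b)@d+43,"lat",1e3*(t-b)@l)
for q in ("0","5f"):
  im=cv2.imread(f"pics/side{q}.png")
print(get_state()["force"])
```

```text
top cart x from tail 54.88317436190643 from pad 54.18961140145444 lat 0.10106129843423525
side cart x from tail 52.90689676058706 from pad 49.231193581969634 lat 5.1084797309260805
[ 0.00098153 -0.25029475  0.03024939]
```

View pics/side5f.png

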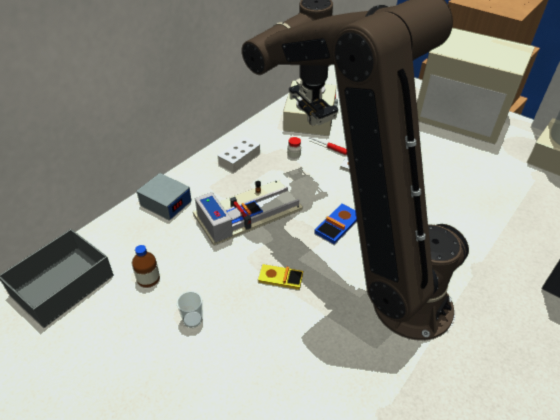

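```bash
python3 -c "
from station import *
print(job_done())"
```

```text
the job is handed in; nothing more can be done
None
```

I pressed the blue cartridge down on its pad until the tray reached its lower stop. Keeping it pressed, I slid it about 120 mm under the bar and leaf spring until it stopped against the head. I then lifted off, moved the arm clear, and handed in at about 7.8 s. No verdict was reported.

- **Reaching the head:** the forward push rose to about 50 N with almost no further movement, so the cartridge was against the steel head.
- **Final position:** the top view puts the cartridge at dock x of about 54–55 mm (home is 55) and centred between the rails.
- **Disagreement:** the side view gave x of 49–53 mm and a 5 mm sideways offset. I put that down to the bar's ends being partly hidden in that view. The rails leave only about 1.5 mm of sideways play.
- **Clamping:** the pictures show the cartridge under the bar with its rib just behind it, and the leaf spring resting on it. I did not measure the tray height or the leaf angle after release.
- **Bystanders:** the objects in view looked unmoved. The spare was mostly hidden behind the arm in the last picture.
- **Force peak:** the first press briefly reached about 85 N vertically (90 N in total) at the wrist, under the 120 N limit. After that it was mostly 20–35 N of downward force.

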